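Lid load check on a hand-lever press with a peak-pointer dial

ROBOT

A 6-joint arm with a two-finger parallel gripper is mounted at the origin on a cart in front of the work surface, level with it; the furniture and walls round the work are solid. World frame = base frame: x ahead of the robot, y to its left, z up, the work surface at z = 0. Lengths are in m, angles in degrees, forces in N, time in s.
With the tool pointing down it reaches from about 0.3 to 0.75 m from the base axis. Payload 8.5 kg.
Tool frame: the origin (TCP) lies midway between the tips of the shut fingers; the grasp point (between the pads) lies 19 mm behind it; z points along the fingers, y is the line along which they close (so a half turn about z gives the same grasp; the last joint's range is limited). The gripper opens to 85 mm and grips with 20 to 120 N. Pads are 22 mm wide; open, the fingers measure 114 mm over their backs; the gripper's body (76 mm by 85 mm) begins 54 mm behind the grasp point. The pads swing forward as they close: fully open they stand 13 mm farther back than shut.
Start: joints at [53.669, 21.807, 74.336, -0, 83.858, -12.336], TCP at [0.224, 0.502, 0.231] pointing down, gripper open.
Joint ranges: [-178.18, 178.18], [-50.72, 133.34], [12.68, 142.11], [-81.47, 261.47], [9.98, 163.14], [-165.26, 165.26]. Speed limits (degrees/s): [136.94, 136.94, 180, 180, 180, 180].

INTERFACE

Orientations are given as a 3x3 rotation matrix whose columns are the frame's x, y, z axes.
In Python, from rig import env gives the robot as it stands. The module is installed in compiled form; this text tells all that it offers.
- The arm moves only by the tool jog_arm, never from a script. Its argument "targets" is a list of rows, each a list of 6 numbers: the shift along the tool's x, y, z in cm, then the turn, a rotation vector about the tool's x, y, z in degrees. A call has 1 to 8 rows; each row is the pose to reach, as a shift and turn from the pose commanded when the call began, along the tool's axes at that moment; what a row does not reach only later rows make up. A row lasts 1/12 s, in which the tool goes at most 41.7 mm and 7.16 degrees, less where a joint would pass 70% of its speed; a pose out of reach is approached as far as the arm can. A call with a gripper value outside its range is refused whole. "hand" is the opening, from 0 (shut) to 1 (fully open), set as the call begins (left out, the last holds). The fingers move at their own pace and stop on an object; "newtons" is the grip in N (left out, the last holds). Time passes only in rows, so rows that repeat a pose let the fingers close. It gives the time, the measured TCP pose, the force, the opening and the grip force at its end, in the units of the state.
- env.observe(): the state, without advancing time (a new reading comes with each control period).
- env.get_image(name): name is "side" or "top"; returns a dict with "frame" (420x560x3 uint8, red, green, blue), "depth" (420x560 float32, m along the optical axis (not along the pixel's ray), 0 where there is no reading), "fovy" (degrees; the focal length in pixels is half the picture's height over the tangent of half this angle, whatever the lens; pixels are square), "cx", "cy" (the principal point, pixels), "k1" (the pictures are not rectified: a ray, as slopes to the right and down, at radius r is drawn at 1 + k1 r^2 times it, then the intrinsics apply), "cam_to_world" (4x4, takes a point from camera to world coordinates). Camera axes: x right, y down, z forward; pixel columns grow to the right and rows downward; lengths in m; the calibration is good to about 2 mm. A picture is of the moment at which its call begins.
- env.close_job(): hands the job in; it is judged then, once.
Trained networks look in the newest picture that a camera, given by its name, has taken for a name from the list of things; names that differ only in an ending like _2 or _b are one class to them, and where a whole thing is asked for, a point or a joint stands for the part that bears it (a point fixed in the world has none). Each returns a list of dicts, best first, with "score" (0 to 1); they miss things now and then, are a little off and sometimes report something else, mostly with a low value. They report only what shows in the picture. A call takes as long as a camera call.
- env.regions_of(camera, target): "pixels" (420x560 bool, what is visible of it) and "point" ([row, column] in pixels, amid what is visible of it).
The state is a dict: "time_s": time; "q": joint angles; "qvel": joint speeds; "joint_efforts": joint torques, N m; "position": TCP position; "tool_rot": TCP orientation; "ft_force": force on the tool from outside, world axes, zero at the start; "wrist_torque": the same for the moment, N m; "grip_width": finger opening in m; "gripper_force": force on a finger pad.
Only numpy, scipy, OpenCV 4.12 (cv2) and the standard library are available. Lean on these libraries where they do the work, as an engineer would, in place of code of your own. Each camera call takes 0.05 s, during which the arm holds its last target. There are 200 camera calls.

TASK

The white-capped cup standing in the blue hand-lever press is due for its lid load check. Turn the red knob on the sloping dial anticlockwise until the red peak pointer is fully back at its zero stop, then pull the press lever all the way down to its stop, hold it there a moment, and ease it back up slowly to its rest without letting it spring back. Leave the red pointer where the press has carried it, the cup standing in its place, and the other things on the bench undisturbed.

Things in the scene. Friction and masses are not known exactly. Their poses are not given: they have to be found in the camera images.
- press: Blue C-frame hand-lever press, fixed; base 210 x 150 mm, a low side shelf with the dial on its right, the lever left of the head. Origin on the bench under the ram axis; x to its rear (front looks to -x), y left, z up. Head 60 mm wide, front face 34 mm before the ram axis, top at 211 mm. The lever drives the ram onto the cup; the plate below drives the black needle, which pushes the red one up.
- press_lever (a joint): Press lever, rad: 0 = at rest, 50 degrees above level, pointing up and to the front; grows as pulled down; 1.05 = lower stop, 10 degrees below level. Turns about the press's y axis through point lever_hinge; grip knob at 160 mm from it. Sprung to rest: about 3 N at the knob at rest, 15 N at the lower stop; let go, it flies back.
- lever_grip (a point): Centre of the black round, flat-sided knob (42 mm across, 26 mm thick, flats to left and right) on the end of the 13 mm lever rod: hold or push here. In press axes from its origin (mm): at rest x -88, y 52, z 301; at the lower stop x -143, y 52, z 150. The rod runs from it to the hinge; the knob is free at its left, right, front and top.
- lever_hinge (a point): Point on the lever's axis level with the grip knob sideways, 15 mm behind the ram axis, 178 mm above the bench. Its axes are the press's; the lever turns about its y.
- peak_knob (a joint): Red peak pointer and its reset knob (one part), rad: 0 = zero stop (pointer at the 8 o'clock start of the scale), grows clockwise seen from above. Starts at 0.95 to 1.35, left by an earlier, heavier test. Stiff by friction (0.05 N m), stays where left. The press stroke carries it from 0 to about 0.6.
- knob_grip (a point): Grip point of the red knob, on its axis: the flat-sided bar is 46 mm long, 14 mm wide, from 18 mm below this point to 12 mm above. z: knob axis out of the dial, leaning 38 degrees from vertical to the press's front; x along the bar, y along the pointer; both turn with the knob. The dial face lies 36 mm below, its steel rim (112 mm across) 26 mm below.
- test_cup: Clear specimen cup with a white screw cap, 56 mm across the cap, 60 mm tall, upright on the load plate under the press foot. Origin at the centre of its underside, z up.
- plate_top (a point): Centre of the top of the round load plate (80 mm across, low rim), on the ram axis, 54 mm above the bench.
- red_cup_a: Specimen cup with a red cap, 64 mm across, 72 mm tall; bystander. Origin at the centre of its underside.
- red_cup_b: Second specimen cup with a red cap, same size; bystander. Origin at the centre of its underside.
- bench_timer: White bench timer, 68 x 64 x 22 mm; bystander. Origin at the centre of its underside.

How it is judged (in metres and radians):
On the way, in this order (a step that is already met when the one before it is completed fails the run):
1. the red peak pointer is back at its zero stop (within 0.08 rad, half a tick) with the lever still at rest (value of joint peak_knob below 0.08 rad and value of joint press_lever below 0.1 rad), for 0.2 s.
2. the lever is down at its lower stop (above 0.95 of 1.05 rad), held for 0.2 s (value of joint press_lever above 0.95 rad), for 0.2 s.
At the end, for the whole second after the job is handed in: The lever is back at rest (within 0.06 rad) and still; the red pointer stands where the press carried it (between 0.3 and 0.9 rad); the cup stands upright (within 0.1 rad), still and centred on the load plate (within 12 mm) (value of joint press_lever below 0.06 rad and velocity of joint press_lever between -0.1 and 0.1 rad/s and value of joint peak_knob between 0.3 and 0.9 rad and horizontal distance between test_cup and plate_top below 0.012 m and angle between test_cup's own z axis and vertical below 0.1 rad and distance between test_cup and plate_top below 0.015 m and linear speed of test_cup below 0.02 m/s); the robot touches nothing.
It fails at once if the lever springs back (faster than 1.5 rad/s, about 0.24 m/s at its knob, while more than 0.12 rad from rest) (velocity of joint press_lever below -1.5 rad/s and value of joint press_lever above 0.12 rad).
It fails at once if the cup under test is tipped by more than 0.25 rad (angle between test_cup's own z axis and vertical above 0.25 rad).
It fails at once if a red-capped cup or the bench timer is moved by more than 30 mm or tipped by more than 0.3 rad (distance of any of red_cup_a, red_cup_b, bench_timer from where it was at the start of the episode above 0.03 m or angle between any of red_cup_a, red_cup_b, bench_timer's own z axis and vertical above 0.3 rad).
It also fails if it takes over 61 s, if anything falls off the work surface, if the arm or the gripper's body presses on something with over 40 N, if the wrist force passes 120 N, or if a joint passes its speed limit or range.

## Working session

There is one attempt and no reset: what is moved stays moved. The work goes in short steps, Python scripts to look and compute and a tool call to move; the robot and the scene stay as the last step left them, time stands still between calls to the robot, and variables do not carry over. Pictures are saved under pics/ and viewed, at most 10 in all, crops included, and the job is handed in when it is done.

Besides the shell and the picture viewer there is one more tool, called after "Emit:" as name(argument=value, ...) on one line, values as JSON. jog_arm: Moves the arm, as the interface text tells. Its arguments: {"type":"object","properties":{"targets":{"type":"array","items":{"type":"array","items":{"type":"number"}}},"hand":{"type":"number"},"newtons":{"type":"number"}},"required":["targets"]}

```bash
mkdir -p pics; cat > h.py <<'E'
import numpy as np, cv2
from rig import env
def cloud(im):
    d=im["depth"];H,W=d.shape
    f=H/2/np.tan(np.radians(im["fovy"])/2)
    K=np.array([[f,0,im["cx"]],[0,f,im["cy"]],[0,0,1]])
    v,u=np.mgrid[:H,:W]
    xd=(u-im["cx"])/f; yd=(v-im["cy"])/f
    x,y=xd.copy(),yd.copy()
    for _ in range(20):
        s=1+im["k1"]*(x*x+y*y); x=xd/s;y=yd/s
    P=np.stack([x*d,y*d,d],-1)
    T=im["cam_to_world"]
    P=P@T[:3,:3].T+T[:3,3]; P[d<=0]=np.nan
    return P
E
python3 - <<'E'
from h import *
s=env.observe()
print({k:np.round(v,3).tolist() for k,v in s.items()})
for c in("side","top"):
    im=env.get_image(c); P=cloud(im)
    cv2.imwrite(f"pics/{c}0.png",im["frame"][:,:,::-1])
    print(c,im["fovy"],im["k1"],np.round(im["cam_to_world"],3).tolist())
    for n in("press","press_lever","lever_grip","peak_knob","knob_grip","test_cup","red_cup_a","bench_timer"):
        for r in env.regions_of(c,n)[:2]:
            q=P[r["pixels"]]; 
            print(n,round(r["score"],2),np.round(r["point"]),r["pixels"].sum(),np.round(np.nanmedian(q,0),3),np.round(np.nanpercentile(q,3,axis=0),3),np.round(np.nanpercentile(q,97,axis=0),3))
E
```

```text
{'time_s': 0.0, 'q': [53.669, 21.84, 74.387, 0.002, 83.858, -12.336], 'qvel': [-0.069, -0.048, 0.027, -0.021, -0.006, 0.015], 'joint_efforts': [-0.001, -44.848, -23.127, -0.0, 0.005, 0.0], 'position': [0.223, 0.502, 0.231], 'tool_rot': [[-0.914, 0.407, -0.001], [0.407, 0.914, -0.001], [0.0, -0.001, -1.0]], 'ft_force': [0.84, 0.5, -0.117], 'wrist_torque': [-0.041, -0.036, -0.009], 'gripper_force': 0.0, 'grip_width': 0.086}
side 46.41901615108482 -0.06567722306976898 [[0.919, -0.201, 0.339, 0.141], [-0.393, -0.502, 0.77, -0.862], [0.015, -0.841, -0.541, 0.809], [0.0, 0.0, 0.0, 1.0]]
press 0.69 [268. 316.] 8300 [0.606 0.005 0.09 ] [ 0.536 -0.172  0.014] [0.728 0.084 0.289]
press_lever 0.38 [281. 307.] 289 [ 0.555 -0.122  0.118] [ 0.534 -0.132  0.097] [ 0.584 -0.091  0.137]
lever_grip 0.63 [252. 305.] 343 [0.619 0.017 0.09 ] [0.605 0.009 0.056] [0.644 0.036 0.114]
lever_grip 0.61 [179. 273.] 536 [0.555 0.08  0.287] [0.523 0.07  0.178] [0.643 0.169 0.32 ]
peak_knob 0.73 [282. 304.] 319 [ 0.556 -0.122  0.117] [ 0.534 -0.131  0.082] [ 0.58  -0.069  0.137]
knob_grip 0.59 [282. 308.] 295 [ 0.
[... 836 characters left out ...]
 0.073 0.184] [0.656 0.097 0.321]
lever_grip 0.88 [181. 261.] 566 [0.569 0.085 0.28 ] [0.525 0.073 0.185] [0.658 0.097 0.321]
lever_grip 0.53 [172. 300.] 7896 [ 0.609 -0.001  0.071] [ 0.537 -0.163  0.012] [0.728 0.091 0.31 ]
peak_knob 0.66 [192. 348.] 216 [ 0.559 -0.115  0.122] [ 0.537 -0.13   0.1  ] [ 0.578 -0.104  0.14 ]
knob_grip 0.5 [194. 351.] 236 [ 0.559 -0.114  0.121] [ 0.536 -0.131  0.072] [ 0.577 -0.104  0.14 ]
red_cup_a 0.89 [240. 192.] 524 [0.445 0.264 0.071] [0.418 0.239 0.003] [0.469 0.293 0.075]
red_cup_a 0.89 [196. 190.] 547 [0.561 0.272 0.071] [ 0.534  0.245 -0.001] [0.591 0.301 0.075]
bench_timer 0.8 [266. 262.] 648 [0.389 0.096 0.018] [0.356 0.063 0.012] [0.425 0.129 0.023]
```

View pics/side0.png

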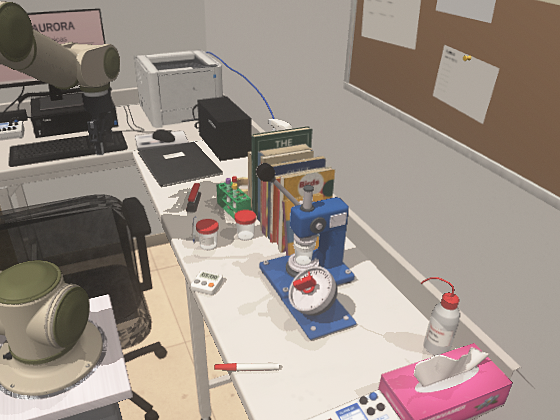

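```bash
python3 - <<'E'
from h import *
im=env.get_image("top"); P=cloud(im)
f=im["frame"]
cv2.imwrite("pics/t1.png",cv2.resize(f[120:300,170:410,::-1],None,fx=3.2,fy=3.2,interpolation=cv2.INTER_CUBIC))
# head top (z~.211)
m=(abs(P[...,2]-.211)<.004)&(P[...,0]>.55)
q=P[m]; 
print(m.sum(),np.median(q,0)); 
print(cv2.minAreaRect((q[:,:2]*1000).astype(np.float32)))
# knob bar: top surface
for c in("top","side"):
    im=env.get_image(c);P=cloud(im)
    r=env.regions_of(c,"knob_grip")[0]; q=P[r["pixels"]]
    q=q[q[:,2]>.095]
    f_=im["frame"][r["pixels"]]
    print(c,len(q)); np.save(f"k{c}.npy",q)
    r=env.regions_of("top","lever_grip")[0]
im=env.get_image("top");P=cloud(im);r=env.regions_of("top","lever_grip")[0]
q=P[r["pixels"]]; q=q[q[:,2]>.18]
print(np.round(q[q[:,2]>.29].mean(0),3),q[:,0].min())
print("line y=ax+b",np.polyfit(q[:,0],q[:,1],1))
E
```

```text
2711 [0.70140442 0.05448847 0.20982195]
((731.3583984375, 54.1732177734375), (1360.9757080078125, 260.8362121582031), 89.95646667480469)
top 222
side 0
[0.541 0.084 0.316] 0.5228716779837054
line y=ax+b [0.03473568 0.06470388]
```

View pics/t1.png

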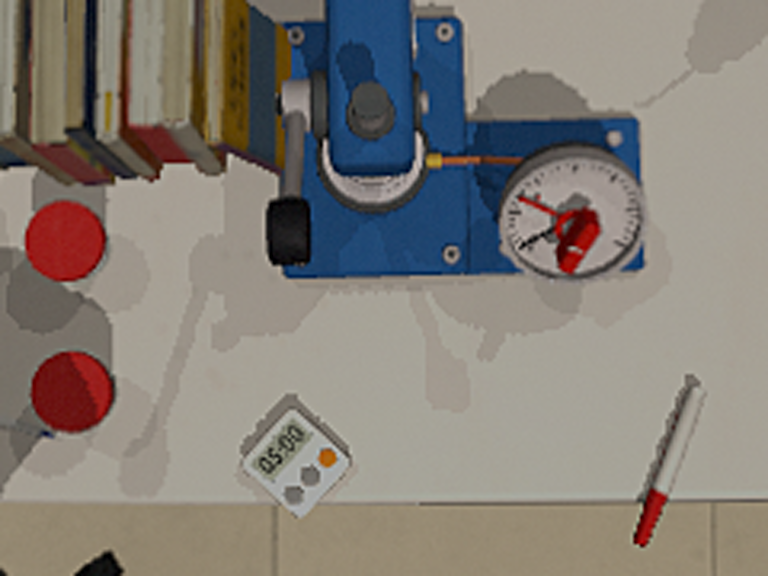

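The side view shows the press at about (310,250), with the lever knob at (265,172) and the dial at (312,290). The top crop shows the red pointer near 10 o'clock and the red bar running from (570,265) to (590,215). The black needle is at 8 o'clock, and the books stand left of and behind the lever.

```bash
cat > m.py <<'E'
from h import *
def measure(c="top"):
    im=env.get_image(c); P=cloud(im); hsv=cv2.cvtColor(im["frame"],cv2.COLOR_RGB2HSV).astype(int)
    return im,P,hsv
E
python3 - <<'E'
from m import *
im,P,h=measure()
X,Y,Z=P[...,0],P[...,1],P[...,2]
blue=(h[...,0]>100)&(h[...,0]<125)&(h[...,1]>120)
b=blue&(Z>.004)&(Z<.03)&(abs(Y+.05)<.2)&(X>.5)
q=P[b]; print("base z",np.median(q[:,2]),len(q))
# front edge: min x per y bin; right edge: min y per x bin
ys=np.arange(-.16,.08,.006); e=[(y,q[abs(q[:,1]-y)<.003][:,0].min()) for y in ys if (abs(q[:,1]-y)<.003).sum()>3]
e=np.array(e); p=np.polyfit(e[:,0],e[:,1],1); r=e[:,1]-np.polyval(p,e[:,0]); k=abs(r)<.003; p=np.polyfit(e[k,0],e[k,1],1)
print("front edge x=%.4f*y+%.4f"%tuple(p),k.sum(),len(e),"yaw",-np.degrees(np.arctan(p[0])))
print("left/right ext",q[:,1].min(),q[:,1].max(), q[:,0].min(),q[:,0].max())
hd=blue&(abs(Z-.211)<.006)&(X>.55)&(X<.8)&(abs(Y)<.1)
q=P[hd]; print("head",len(q),q.min(0),q.max(0)); 
for x in np.arange(.6,.72,.02):
    s=q[abs(q[:,0]-x)<.005]
    if len(s): print(round(x,2),s[:,1].min(),s[:,1].max())
# dial
yaw=-np.arctan(p[0]); n=np.array([-np.sin(.6632)*np.cos(yaw),-np.sin(.6632)*np.sin(yaw),np.cos(.6632)])
for c in("top","side"):
    im,P,h=measure(c); X,Y,Z=P[...,0],P[...,1],P[...,2]
    roi=(X>.48)&(X<.66)&(Y>-.2)&(Y<-.04)&(Z>.03)&(Z<.17)
    red=((h[...,0]<8)|(h[...,0]>172))&(h[...,1]>130)&roi
    w=(h[...,1]<60)&(h[...,2]>130)&roi
    q=P[w]; hw=q@n
    med=np.median(hw); face=q[abs(hw-med)<.006]
    A=face-face.mean(0); nn=np.linalg.svd(A)[2][2]; nn*=np.sign(nn[2])
    print(c,"n model",n.round(3),"fit",nn.round(3),"face h",med,len(face))
    e1=np.array([np.cos(yaw),np.sin(yaw),0]); ey=np.array([-np.sin(yaw),np.cos(yaw),0]); ux=np.cross(ey,n)  # uphill
    a=np.c_[face@ux,face@ey]; (cx,cy),rad=cv2.minEnclosingCircle((a*1000).astype(np.float32)); print("face circle",cx,cy,rad, "->",(cx*ux+cy*ey)/1000+n*med)
    r=P[red]; hr=r@n-med; top=r[(hr>.040)]; print("red n",len(r),"h pct",np.percentile(hr,[5,25,50,75,95]).round(4),len(top))
    a=np.c_[top@ux,top@ey]*1000; rc=cv2.minAreaRect(a.astype(np.float32)); print("bar",rc)
    g=rc[0][0]/1000*ux+rc[0][1]/1000*ey+n*(med+.036); print("grip",g)
    pt=r[hr<.02]; a2=np.c_[pt@ux,pt@ey]*1000; d=a2-np.array(rc[0]); print("pointer",len(pt),"clock angle (0=up,cw) deg",np.degrees(np.arctan2(-d[:,1],d[:,0])).round()[:40])
    v=np.linalg.svd(a-a.mean(0))[2][0]; print("bar ang clock",np.degrees(np.arctan2(-v[1],v[0])))
E
```

```text
base z 0.024912918693347663 2661
front edge x=-0.0342*y+0.5392 2 40 yaw 1.9599337653649578
left/right ext -0.18213847562056226 0.1038240330029356 0.5365872316158523 0.744851433021777
head 1250 [0.59932016 0.00601373 0.20502677] [0.73446903 0.06343683 0.21519461]
0.6 0.01092511061273718 0.05688577739878531
0.62 0.00641096040401452 0.0612759014437194
0.64 0.006241297312769192 0.06125282180868988
0.66 0.006065063147386727 0.06342050655026421
0.68 0.008131665881351145 0.06343683038402537
0.7 0.00799465941907132 0.06334702880293695
top n model [-0.615 -0.021  0.788] fit [-0.613 -0.016  0.79 ] face h -0.2799534135026888 679
face circle 502.8851623535156 -135.8114776611328 55.16712188720703 -> [ 0.57294986 -0.11628426  0.08898644]
red n 209 h pct [0.0053 0.0182 0.0368 0.0463 0.0496] 90
bar ((509.2203369140625, -136.2694854736328), (13.26261043548584, 44.69252014160156), 58.516605377197266)
grip [ 0.55580475 -0.11732925  0.12125558]
pointer 58 clock angle (0=up,cw) deg [-79. -76. -74. -69. -71. -62. -62. -57. -66. -65. -64. -61. -72. -64.
 -62. -61. -65. -67. -64. -71. -63. -61.  -3. -72. -75. -66. -36. -26.
 -15.  -2.   7. -91. -72. -42. -31. -18.  -4. -64. -63. -51.]
bar ang clock -151.48944027203078
side n model [-0.615 -0.021  0.788] fit [-0.615 -0.021  0.788] face h -0.279569411072938 930
face circle 506.0426330566406 -135.07113647460938 58.43235778808594 -> [ 0.57517498 -0.11546734  0.09123291]
red n 166 h pct [0.0139 0.0234 0.0443 0.0466 0.0489] 98
bar ((506.12890625, -136.74777221679688), (15.120553016662598, 46.15995407104492), 60.5327262878418)
grip [ 0.55315014 -0.11789866  0.11965497]
pointer 38 clock angle (0=up,cw) deg [ -64.  -60.  -61.  -61.  -63.  -56.  -84. -105.   60.   55.   50.   70.
   65.   64.   95.   84.   77. -172. -176.  172.  122.  114.   98.   91.
   84. -178.  163.  170.  143.  122.  115.  107.   96.  159.  152.  138.
  131.  116.]
bar ang clock -151.58921891992145
```

```bash
cat > g.py <<'E'
from m import *
from scipy.spatial.transform import Rotation as R
yaw=np.radians(2.0); t=np.radians(38)
ex=np.array([np.cos(yaw),np.sin(yaw),0]); ey=np.array([-np.sin(yaw),np.cos(yaw),0]); ez=np.array([0,0,1.])
n=-np.sin(t)*ex+np.cos(t)*ez; ux=np.cross(ey,n)
grip=np.array([.555,-.1175,.1205])
def Rk(clock):
    c=np.radians(clock); y=np.cos(c)*ux-np.sin(c)*ey; z=-n
    return np.c_[np.cross(y,z),y,z]
def rel(p,Rt,s=None,p0=None,R0=None):
    s=s or env.observe(); p0=np.array(s["position"]) if p0 is None else p0; R0=np.array(s["tool_rot"]) if R0 is None else R0
    print(np.round(R0.T@(p-p0)*100,2).tolist(),np.round(R.from_matrix(R0.T@Rt).as_rotvec(degrees=True),2).tolist())
E
python3 - <<'E'
from g import *
Rt=Rk(-61.5); print(Rt.round(3))
rel(np.array([.37,-.12,.26]),Rt)
E
```

```text
[[-0.709  0.345  0.615]
 [ 0.453  0.891  0.021]
 [-0.541  0.294 -0.788]]
[-38.68, -50.92, -2.87] [-17.4, -33.79, 2.42]
```

Emit:
jog_arm(targets=[[-38.7,-50.9,-2.9,-17.4,-33.8,2.4],[-38.7,-50.9,-2.9,-17.4,-33.8,2.4],[-38.7,-50.9,-2.9,-17.4,-33.8,2.4],[-38.7,-50.9,-2.9,-17.4,-33.8,2.4],[-38.7,-50.9,-2.9,-17.4,-33.8,2.4],[-38.7,-50.9,-2.9,-17.4,-33.8,2.4],[-38.7,-50.9,-2.9,-17.4,-33.8,2.4],[-38.7,-50.9,-2.9,-17.4,-33.8,2.4]], hand=0.5)

```text
time_s: 2.17
position: [0.2947, 0.1966, 0.245]
tool_rot: [[-0.711, 0.344, 0.613], [0.451, 0.892, 0.022], [-0.539, 0.292, -0.79]]
ft_force: [0.6, 0.2, -0.6]
grip_width: 0.0428
gripper_force: 0.0
```

```bash
python3 - <<'E'
from g import *
s=env.observe(); print(s["time_s"],np.round(s["position"],3),np.round(s["q"],1))
rel(np.array([.37,-.12,.26]),Rk(-61.5))
E
```

```text
2.1667 [0.295 0.197 0.245] [ 24.3 -10.3 119.  -22.3  37.7 -25.7]
[-20.44, -25.22, 2.72] [-0.04, -0.19, 0.11]
```

Emit:
jog_arm(targets=[[-20.4,-25.2,2.7,0,0,0],[-20.4,-25.2,2.7,0,0,0],[-20.4,-25.2,2.7,0,0,0],[-20.4,-25.2,2.7,0,0,0],[-20.4,-25.2,2.7,0,0,0],[-20.4,-25.2,2.7,0,0,0],[-20.4,-25.2,2.7,0,0,0],[-20.4,-25.2,2.7,0,0,0]])

```text
time_s: 2.83
position: [0.3324, 0.033, 0.2473]
tool_rot: [[-0.716, 0.35, 0.604], [0.454, 0.891, 0.021], [-0.531, 0.289, -0.797]]
ft_force: [0.2, 0.9, -0.3]
grip_width: 0.0429
gripper_force: 0.0
```

```bash
python3 - <<'E'
from g import *
s=env.observe(); print(s["time_s"],np.round(s["position"],3),np.round(s["q"],1))
rel(grip+n*.05,Rk(-61.5))
E
```

```text
2.8333 [0.332 0.033 0.247] [ -32.2  -19.7  123.5   27.4   47.6 -109.1]
[-15.97, -9.32, 18.22] [-0.37, -0.72, -0.07]
```

Emit:
jog_arm(targets=[[-16,-9.3,18.2,-0.4,-0.7,-0.1],[-16,-9.3,18.2,-0.4,-0.7,-0.1],[-16,-9.3,18.2,-0.4,-0.7,-0.1],[-16,-9.3,18.2,-0.4,-0.7,-0.1],[-16,-9.3,18.2,-0.4,-0.7,-0.1],[-16,-9.3,18.2,-0.4,-0.7,-0.1],[-16,-9.3,18.2,-0.4,-0.7,-0.1],[-16,-9.3,18.2,-0.4,-0.7,-0.1]])

```text
time_s: 3.5
position: [0.5253, -0.1196, 0.1578]
tool_rot: [[-0.71, 0.347, 0.612], [0.455, 0.89, 0.022], [-0.537, 0.294, -0.79]]
ft_force: [-0.5, 0.1, -0.4]
grip_width: 0.0422
gripper_force: 0.0
```

```bash
python3 - <<'E'
from g import *
s=env.observe(); print(s["time_s"],np.round(s["position"],3),np.round(s["q"],1))
rel(grip+n*.05,Rk(-61.5))
E
```

```text
3.5 [ 0.525 -0.12   0.158] [ -36.4   15.4  109.8   45.9   32.1 -134.6]
[0.01, 0.12, -0.23] [-0.07, -0.22, -0.13]
```

Emit:
jog_arm(targets=[[0,0,0,0,0,56],[0,0,0,0,0,56],[0,0,0,0,0,56],[0,0,0,0,0,56],[0,0,0,0,0,56],[0,0,0,0,0,56],[0,0,0,0,0,56],[0,0,0,0,0,56]])

```text
time_s: 4.17
position: [0.5231, -0.117, 0.1601]
tool_rot: [[-0.106, 0.782, 0.614], [0.993, 0.117, 0.022], [-0.055, 0.612, -0.789]]
ft_force: [-0.5, -0.2, -0.5]
grip_width: 0.043
gripper_force: 0.0
```

Emit:
jog_arm(targets=[[0,0,0,0,0,56],[0,0,0,0,0,56],[0,0,0,0,0,56],[0,0,0,0,0,56],[0,0,0,0,0,56],[0,0,0,0,0,56],[0,0,0,0,0,56],[0,0,0,0,0,56]])

```text
time_s: 4.83
position: [0.5231, -0.117, 0.1601]
tool_rot: [[0.589, 0.525, 0.614], [0.652, -0.758, 0.022], [0.477, 0.387, -0.789]]
ft_force: [-0.6, -0.1, -0.1]
grip_width: 0.0431
gripper_force: 0.0
```

Emit:
jog_arm(targets=[[0,0,0,0,0,56],[0,0,0,0,0,56],[0,0,0,0,0,56],[0,0,0,0,0,56],[0,0,0,0,0,56],[0,0,0,0,0,56],[0,0,0,0,0,56],[0,0,0,0,0,56]])

```text
time_s: 5.5
position: [0.5231, -0.117, 0.1601]
tool_rot: [[0.765, -0.195, 0.614], [-0.263, -0.964, 0.022], [0.588, -0.179, -0.789]]
ft_force: [-0.1, -0.1, -0.2]
grip_width: 0.0426
gripper_force: 0.0
```

```bash
python3 - <<'E'
from g import *
s=env.observe(); print(s["time_s"],np.round(s["position"],3),np.round(s["q"],1))
rel(grip+n*.05,Rk(118.5))
rel(grip-n*.017,Rk(118.5))
E
```

```text
5.5 [ 0.523 -0.117  0.16 ] [-36.3  15.  110.1  45.9  32.1  33.7]
[0.11, 0.13, 0.08] [0.01, 0.11, 11.64]
[0.13, 0.13, 6.78] [0.01, 0.11, 11.64]
```

Emit:
jog_arm(targets=[[0.1,0.1,0,0,0,7],[0.1,0.1,0.5,0,0,11.6],[0.1,0.1,2,0,0,11.6],[0.1,0.1,3.5,0,0,11.6],[0.1,0.1,5,0,0,11.6],[0.1,0.1,6,0,0,11.6],[0.1,0.1,6.6,0,0,11.6],[0.1,0.1,6.6,0,0,11.6]])

```text
time_s: 6.17
position: [0.565, -0.1173, 0.1073]
tool_rot: [[0.713, -0.341, 0.613], [-0.447, -0.894, 0.023], [0.54, -0.29, -0.79]]
ft_force: [0.5, 0.1, -0.2]
grip_width: 0.0427
gripper_force: 0.0
```

```bash
python3 - <<'E'
from g import *
a=env.get_image("side")["frame"][220:340,240:380]; b=env.get_image("top")["frame"][140:260,280:420]
cv2.imwrite("pics/g1.png",cv2.resize(np.hstack([a,b])[:,:,::-1],None,fx=2.8,fy=2.8,interpolation=cv2.INTER_CUBIC))
rel(grip-n*.017,Rk(118.5))
E
```

```text
[-0.02, -0.04, 0.11] [0.03, 0.13, 0.37]
```

View pics/g1.png

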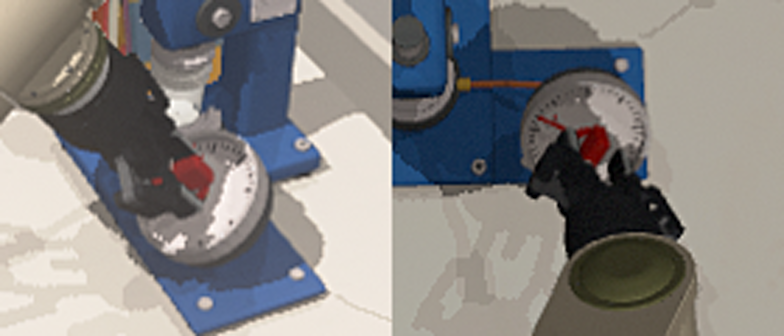

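The picture shows the fingers straddling the red bar, at about (190,170) in the side half and (595,145) in the top half. I'll close on it.

Emit:
jog_arm(targets=[[0,0,0.1,0,0,0.3],[0,0,0.1,0,0,0.3],[0,0,0.1,0,0,0.3],[0,0,0.1,0,0,0.3],[0,0,0.1,0,0,0.3],[0,0,0.1,0,0,0.3]], hand=0, newtons=30)

```text
time_s: 6.77
position: [0.566, -0.1165, 0.1079]
tool_rot: [[0.711, -0.343, 0.615], [-0.451, -0.892, 0.025], [0.54, -0.295, -0.788]]
ft_force: [2.2, 8.5, 6.7]
grip_width: 0.0135
gripper_force: 32.1
```

Emit:
jog_arm(targets=[[0,0,0,0,0,-6],[0,0,0,0,0,-12],[0,0,0,0,0,-18],[0,0,0,0,0,-24],[0,0,0,0,0,-30],[0,0,0,0,0,-36],[0,0,0,0,0,-42],[0,0,0,0,0,-48]])

```text
time_s: 7.43
position: [0.5661, -0.115, 0.108]
tool_rot: [[0.728, 0.305, 0.615], [0.366, -0.93, 0.028], [0.58, 0.204, -0.788]]
ft_force: [4.1, 17.2, 8.8]
grip_width: 0.0133
gripper_force: 31.9
```

Emit:
jog_arm(targets=[[0,0,0,0,0,-3],[0,0,0,0,0,-6],[0,0,0,0,0,-9],[0,0,0,0,0,-10],[0,0,0,0,0,-11],[0,0,0,0,0,-11]])

```text
time_s: 7.93
position: [0.5659, -0.1147, 0.1079]
tool_rot: [[0.658, 0.436, 0.614], [0.533, -0.845, 0.029], [0.532, 0.309, -0.789]]
ft_force: [4.7, 18.1, 8.2]
grip_width: 0.013
gripper_force: 31.9
```

```bash
python3 - <<'E'
from g import *
s=env.observe(); print(s["time_s"],s["wrist_torque"],np.array(s["wrist_torque"])@n,np.round(s["q"],1),s["grip_width"])
y=-np.array(s["tool_rot"])[:,1]; print("clock",np.degrees(np.arctan2(-y@ey,y@ux)))
E
```

```text
7.9333 [ 1.90962734 -1.09397908  1.4752724 ] 0.011068267603449785 [-32.7  23.8 108.1  54.6  25.9 -21. ] 0.013017832826988351
clock -120.66799457187285
```

Emit:
jog_arm(targets=[[0,0.1,0,0,0,-2],[0,0.15,0,0,0,-4],[0,0.15,0,0,0,-5],[0,0.15,0,0,0,-5]])

```text
time_s: 8.27
position: [0.5658, -0.1146, 0.1078]
tool_rot: [[0.618, 0.492, 0.613], [0.603, -0.797, 0.032], [0.504, 0.35, -0.789]]
ft_force: [1.0, 21.2, 9.7]
grip_width: 0.0133
gripper_force: 39.9
```

```bash
python3 - <<'E'
from g import *
s=env.observe(); print(s["time_s"],s["wrist_torque"],np.array(s["wrist_torque"])@n,np.round(s["q"],1),s["grip_width"],s["ft_force"])
y=-np.array(s["tool_rot"])[:,1]; print("clock",np.degrees(np.arctan2(-y@ey,y@ux)))
E
```

```text
8.2667 [ 2.8921861  -0.8865184   1.33727468] -0.7066880505985021 [-32.8  23.8 108.   54.4  26.2 -25.8] 0.01327010897754609 [ 1.0290321  21.15352642  9.72658024]
clock -125.55251998207314
```

The torque about the knob axis jumped to 0.7 N m, so the pointer is at its stop. I'll release, back off and look.

Emit:
jog_arm(targets=[[0,0,0,0,0,0],[0,0,0,0,0,0],[0,0,0,0,0,0],[0,0,-1,0,0,0],[0,0,-3,0,0,0],[0,0,-6,0,0,0],[0,0,-9,0,0,0],[0,0,-12,0,0,0]], hand=0.4)

```text
time_s: 8.93
position: [0.4912, -0.1219, 0.203]
tool_rot: [[0.623, 0.487, 0.612], [0.603, -0.797, 0.021], [0.499, 0.356, -0.79]]
ft_force: [0.2, -0.5, 0.4]
grip_width: 0.034
gripper_force: 0.0
```

```bash
python3 - <<'E'
from g import *
a=env.get_image("side")["frame"][220:340,240:380]; b=env.get_image("top")["frame"][140:260,280:420]
cv2.imwrite("pics/g2.png",cv2.resize(np.hstack([a,b])[:,:,::-1],None,fx=2.8,fy=2.8,interpolation=cv2.INTER_CUBIC))
s=env.observe(); print(s["time_s"],np.round(s["position"],3),np.round(s["q"],1),s["ft_force"])
E
```

```text
9.0333 [ 0.492 -0.123  0.206] [-40.2   7.8 109.8  40.3  39.4 -14.3] [-0.09693805  0.1584912   0.47347687]
```

View pics/g2.png

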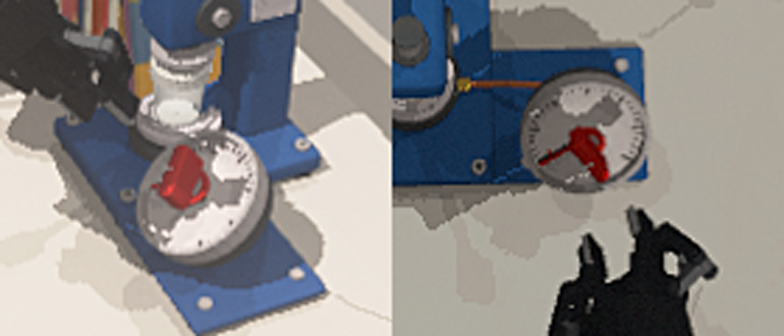

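The picture shows the red pointer lying over the black needle at 8 o'clock, so it's at zero. Next is the lever.

```bash
cat >> g.py <<'E'
knob=np.array([.544,.085,.301]); hinge=knob+.16*(np.cos(np.radians(50))*ex-np.sin(np.radians(50))*ez)
def lev(a,back=0,pitch=None):  # a deg
    e=np.radians(50-a); p=np.radians(65-25*a/60 if pitch is None else pitch)
    k=hinge+.16*(-np.cos(e)*ex+np.sin(e)*ez); z=np.cos(p)*ex-np.sin(p)*ez; y=-ey
    return k+(.019-back)*z,np.c_[np.cross(y,z),y,z]
E
python3 - <<'E'
from g import *
p,Rt=lev(0,.12); print(p,Rt.round(3))
rel(np.array([.42,-.03,.38]),Rt)
E
```

```text
[0.50134156 0.08351033 0.39253709] [[ 0.906  0.035  0.422]
 [ 0.032 -0.999  0.015]
 [ 0.423 -0.    -0.906]]
[9.87, -4.53, -17.97] [4.31, -12.59, 35.43]
```

Emit:
jog_arm(targets=[[9.9,-4.5,-18,4.3,-12.6,35.4],[9.9,-4.5,-18,4.3,-12.6,35.4],[9.9,-4.5,-18,4.3,-12.6,35.4],[9.9,-4.5,-18,4.3,-12.6,35.4],[9.9,-4.5,-18,4.3,-12.6,35.4],[9.9,-4.5,-18,4.3,-12.6,35.4],[9.9,-4.5,-18,4.3,-12.6,35.4],[9.9,-4.5,-18,4.3,-12.6,35.4]], hand=0.6)

```text
time_s: 9.7
position: [0.4219, -0.0291, 0.3832]
tool_rot: [[0.905, 0.032, 0.425], [0.028, -0.999, 0.016], [0.425, -0.002, -0.905]]
ft_force: [0.1, -0.9, 0.1]
grip_width: 0.0506
gripper_force: 0.0
```

```bash
python3 - <<'E'
from g import *
s=env.observe(); print(s["time_s"],np.round(s["position"],3),np.round(s["q"],1))
p,Rt=lev(0,.09); rel(p,Rt)
E
```

```text
9.7 [ 0.422 -0.029  0.383] [-28.   -7.6  88.5  12.6  77.3  59.8]
[7.89, -11.01, 5.7] [-0.05, -0.16, -0.22]
```

Emit:
jog_arm(targets=[[2.6,-3.7,0,0,0,0],[5.2,-7.3,0,0,0,0],[7.9,-11,0,0,0,0],[7.9,-11,0,0,-0.2,-0.2],[7.9,-11,3,0,-0.2,-0.2],[7.9,-11,5.7,0,-0.2,-0.2],[7.9,-11,5.7,0,-0.2,-0.2],[7.9,-11,5.7,0,-0.2,-0.2]])

```text
time_s: 10.37
position: [0.5132, 0.0832, 0.3581]
tool_rot: [[0.91, 0.041, 0.412], [0.036, -0.999, 0.019], [0.413, -0.003, -0.911]]
ft_force: [-0.2, -0.3, 1.0]
grip_width: 0.0514
gripper_force: 0.0
```

```bash
python3 - <<'E'
from g import *
s=env.observe(); print(s["time_s"],np.round(s["position"],3),np.round(s["q"],1))
p,Rt=lev(0); rel(p,Rt)
a=env.get_image("side")["frame"][100:280,200:370]; b=env.get_image("top")["frame"][110:290,190:360]
cv2.imwrite("pics/l1.png",cv2.resize(np.hstack([a,b])[:,:,::-1],None,fx=2.3,fy=2.3,interpolation=cv2.INTER_CUBIC))
E
```

```text
10.3667 [0.513 0.083 0.358] [-5.6  4.2 81.   3.6 70.7 81.7]
[0.47, -0.03, 8.37] [-0.28, 0.63, 0.23]
```

View pics/l1.png

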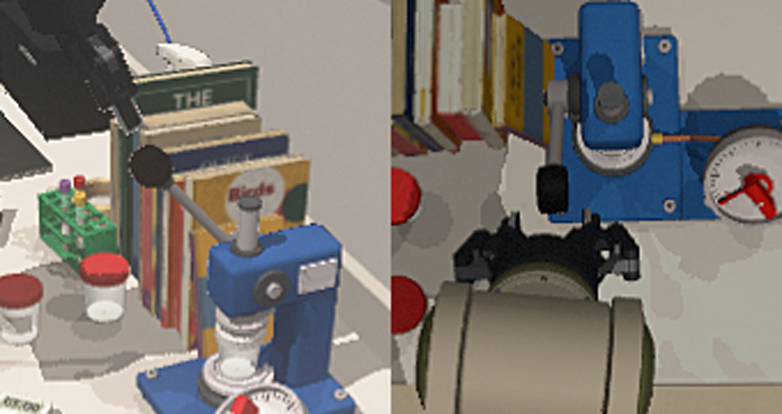

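The side half shows the lever knob at (152,165) with the gripper above and in front of it. In the top half the fingers at x 515 and 590 straddle the knob at 552. I'll advance and grip.

Emit:
jog_arm(targets=[[0.2,0,2,0,0,0],[0.2,0,4,0,0,0],[0.2,0,6,0,0,0],[0.2,0,7.5,0,0,0],[0.2,0,8.1,0,0,0],[0.2,0,8.1,0,0,0],[0.2,0,8.1,0,0,0]])

```text
time_s: 11.05
position: [0.549, 0.0849, 0.288]
tool_rot: [[0.908, 0.04, 0.417], [0.036, -0.999, 0.019], [0.418, -0.002, -0.909]]
ft_force: [-0.6, -0.3, -0.6]
grip_width: 0.0511
gripper_force: 0.0
```

```bash
python3 - <<'E'
from g import *
s=env.observe(); print(s["time_s"],np.round(s["position"],3),s["ft_force"])
p,Rt=lev(0); rel(p,Rt)
E
```

```text
11.05 [0.549 0.085 0.288] [-0.60010408 -0.26688996 -0.62600506]
[0.1, -0.03, 0.51] [-0.25, 0.32, 0.22]
```

Emit:
jog_arm(targets=[[0.1,0,0.4,0,0,0],[0.1,0,0.4,0,0,0],[0.1,0,0.4,0,0,0],[0.1,0,0.4,0,0,0],[0.1,0,0.4,0,0,0],[0.1,0,0.4,0,0,0]], hand=0, newtons=60)

```text
time_s: 11.55
position: [0.5514, 0.0866, 0.2844]
tool_rot: [[0.908, 0.041, 0.417], [0.035, -0.999, 0.022], [0.418, -0.005, -0.909]]
ft_force: [-1.0, 11.3, 2.0]
grip_width: 0.0254
gripper_force: 60.0
```

```bash
cat > t.py <<'E'
from g import *
import sys
a0,a1=map(float,sys.argv[1:3]); s=env.observe()
P0,R0=lev(a0)
print(s["time_s"],np.round(np.array(s["position"])-P0,4),np.round(s["ft_force"],1),s["grip_width"],np.round(s["q"],0))
for a in np.linspace(a0,a1,9)[1:]:
    p,Rt=lev(a); rel(p,Rt,p0=P0,R0=R0)
E
python3 t.py 0 24
```

```text
11.55 [-0.0006  0.0013  0.0006] [-1.  11.3  2. ] 0.025396314469695397 [-5. 11. 86.  4. 59. 82.]
[-0.76, -0.0, 0.24] [0.0, 1.25, -0.0]
[-1.51, -0.0, 0.52] [-0.0, 2.5, -0.0]
[-2.24, 0.0, 0.83] [0.0, 3.75, -0.0]
[-2.96, 0.0, 1.19] [-0.0, 5.0, -0.0]
[-3.65, -0.0, 1.59] [0.0, 6.25, -0.0]
[-4.33, -0.0, 2.02] [0.0, 7.5, -0.0]
[-4.97, 0.0, 2.49] [-0.0, 8.75, -0.0]
[-5.6, -0.0, 2.99] [0.0, 10.0, -0.0]
```

Emit:
jog_arm(targets=[[-0.8,-0.1,0.2,0,1.2,0],[-1.5,-0.1,0.5,0,2.5,0],[-2.2,-0.1,0.8,0,3.8,0],[-3.0,-0.1,1.2,0,5,0],[-3.7,-0.1,1.6,0,6.2,0],[-4.3,-0.1,2.0,0,7.5,0],[-5.0,-0.1,2.5,0,8.8,0],[-5.6,-0.1,3.0,0,10,0]])

```text
time_s: 12.22
position: [0.5138, 0.0858, 0.2354]
tool_rot: [[0.818, 0.04, 0.574], [0.031, -0.999, 0.027], [0.574, -0.004, -0.819]]
ft_force: [-1.3, 14.1, 8.6]
grip_width: 0.0252
gripper_force: 61.5
```

```bash
python3 t.py 24 48
```

```text
12.2167 [-0.0001  0.0019  0.0024] [-1.3 14.1  8.6] 0.025191702740735695 [ -6.   7. 104.   9.  35.  76.]
[-0.68, -0.0, 0.42] [-0.0, 1.25, 0.0]
[-1.34, 0.0, 0.89] [-0.0, 2.5, 0.0]
[-1.97, 0.0, 1.38] [-0.0, 3.75, 0.0]
[-2.57, -0.0, 1.91] [-0.0, 5.0, 0.0]
[-3.15, 0.0, 2.47] [-0.0, 6.25, 0.0]
[-3.7, -0.0, 3.07] [-0.0, 7.5, -0.0]
[-4.21, -0.0, 3.69] [-0.0, 8.75, 0.0]
[-4.69, 0.0, 4.34] [-0.0, 10.0, 0.0]
```

Joint 5 is getting close to its lower limit, so I'll hold the pitch at 55° for the rest of the stroke.

```bash
sed -i 's/65-25\*a\/60 if/max(55,65-25*a\/60) if/' g.py; python3 t.py 24 48
```

```text
12.2167 [-0.0001  0.0019  0.0024] [-1.3 14.1  8.6] 0.025191702740735695 [ -6.   7. 104.   9.  35.  76.]
[-0.72, -0.0, 0.43] [0.0, 0.0, 0.0]
[-1.42, 0.0, 0.89] [0.0, 0.0, 0.0]
[-2.09, 0.0, 1.39] [0.0, 0.0, 0.0]
[-2.74, -0.0, 1.92] [0.0, 0.0, 0.0]
[-3.36, -0.0, 2.48] [0.0, 0.0, 0.0]
[-3.94, -0.0, 3.08] [0.0, 0.0, 0.0]
[-4.5, -0.0, 3.71] [0.0, 0.0, 0.0]
[-5.02, 0.0, 4.36] [0.0, 0.0, 0.0]
```

Emit:
jog_arm(targets=[[-0.7,-0.1,0.4,0,0,0],[-1.4,-0.1,0.9,0,0,0],[-2.1,-0.1,1.4,0,0,0],[-2.7,-0.1,1.9,0,0,0],[-3.4,-0.1,2.5,0,0,0],[-3.9,-0.1,3.1,0,0,0],[-4.5,-0.1,3.7,0,0,0],[-5.0,-0.1,4.4,0,0,0]])

```text
time_s: 12.88
position: [0.4971, 0.0856, 0.17]
tool_rot: [[0.82, 0.04, 0.571], [0.031, -0.999, 0.025], [0.571, -0.003, -0.821]]
ft_force: [-10.3, 3.7, 12.6]
grip_width: 0.0251
gripper_force: 62.9
```

```bash
python3 t.py 48 62
```

```text
12.8833 [-0.0008  0.0022  0.0015] [-10.3   3.7  12.6] 0.025127906655577965 [ -6.  11. 112.  13.  23.  71.]
[-0.29, -0.0, 0.39] [0.0, 0.0, 0.0]
[-0.56, 0.0, 0.8] [0.0, 0.0, 0.0]
[-0.83, -0.0, 1.21] [0.0, 0.0, 0.0]
[-1.08, -0.0, 1.63] [0.0, 0.0, 0.0]
[-1.32, 0.0, 2.06] [0.0, 0.0, 0.0]
[-1.54, 0.0, 2.49] [0.0, 0.0, 0.0]
[-1.75, 0.0, 2.93] [0.0, 0.0, 0.0]
[-1.95, -0.0, 3.38] [0.0, 0.0, 0.0]
```

```bash
python3 - <<'E'
from g import *
P0,R0=lev(48)
for i in range(1,9):
    p,Rt=lev(48+14*i/8,0,55+i); rel(p,Rt,p0=P0,R0=R0)
E
```

```text
[-0.32, 0.0, 0.39] [-0.0, -1.0, 0.0]
[-0.63, 0.0, 0.8] [-0.0, -2.0, 0.0]
[-0.93, 0.0, 1.21] [-0.0, -3.0, 0.0]
[-1.21, -0.0, 1.62] [-0.0, -4.0, 0.0]
[-1.48, 0.0, 2.05] [-0.0, -5.0, 0.0]
[-1.74, 0.0, 2.48] [-0.0, -6.0, -0.0]
[-1.98, 0.0, 2.92] [-0.0, -7.0, 0.0]
[-2.21, -0.0, 3.36] [-0.0, -8.0, -0.0]
```

Emit:
jog_arm(targets=[[-0.3,0,0.4,0,-1,0],[-0.6,0,0.8,0,-2,0],[-0.9,0,1.2,0,-3,0],[-1.2,0,1.6,0,-4,0],[-1.5,0,2.0,0,-5,0],[-1.7,0,2.5,0,-6,0],[-2.0,0,2.9,0,-7,0],[-2.2,0,3.4,0,-8,0]])

```text
time_s: 13.55
position: [0.4982, 0.0856, 0.1293]
tool_rot: [[0.893, 0.04, 0.449], [0.034, -0.999, 0.02], [0.45, -0.003, -0.893]]
ft_force: [-12.7, 0.1, 14.6]
grip_width: 0.0256
gripper_force: 63.0
```

```bash
cat > st.py <<'E'
from g import *
s=env.observe(); Rm=np.array(s["tool_rot"]); k=np.array(s["position"])-.019*Rm[:,2]
d=k-hinge; print(s["time_s"],"lever est rad",np.radians(50)-np.arctan2(d[2],-d@ex),"r",np.hypot(d[2],d@ex),"ft",np.round(s["ft_force"],1),np.round(s["q"],0),"pitch",np.degrees(np.arcsin(-Rm[2,2])),"w",s["grip_width"])
E
python3 st.py
```

```text
13.55 lever est rad 1.0747430242584903 r 0.1604380347799062 ft [-12.7   0.1  14.6] [ -6.  16. 110.   8.  28.  76.] pitch 63.2713908919835 w 0.025600610962990114
```

Emit:
jog_arm(targets=[[-0.1,0,0.3,0,0,0],[-0.2,0,0.5,0,0,0],[-0.2,0,0.5,0,0,0],[-0.2,0,0.5,0,0,0],[-0.2,0,0.5,0,0,0],[-0.2,0,0.5,0,0,0],[-0.2,0,0.5,0,0,0]])

```text
time_s: 14.13
position: [0.4992, 0.0856, 0.1249]
tool_rot: [[0.891, 0.039, 0.452], [0.034, -0.999, 0.02], [0.452, -0.003, -0.892]]
ft_force: [-12.1, 0.7, 20.3]
grip_width: 0.0254
gripper_force: 63.6
```

```bash
python3 st.py;  python3 - <<'E'
from g import *
a=env.get_image("side")["frame"][130:310,220:390]; b=env.get_image("top")["frame"][110:290,230:400]
cv2.imwrite("pics/l2.png",cv2.resize(np.hstack([a,b])[:,:,::-1],None,fx=2.3,fy=2.3,interpolation=cv2.INTER_CUBIC))
E
```

```text
14.1333 lever est rad 1.102984687887784 r 0.1604276011031708 ft [-12.1   0.7  20.3] [ -6.  16. 110.   8.  27.  76.] pitch 63.10856349436586 w 0.025375140515451894
```

View pics/l2.png

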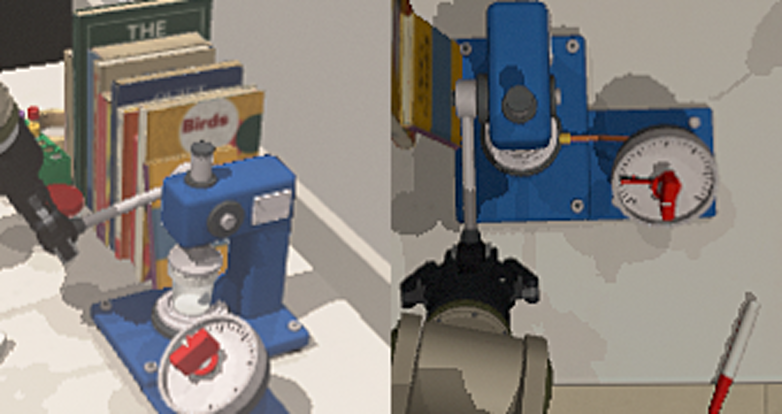

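The lever is down: its rod is level at left, and the red pointer has moved to about 9 o'clock at (622,182). Now I'll ease it up.

```bash
python3 - <<'E'
from g import *
for A,B in((64,43),(43,21.5),(21.5,0)):
    P0,R0=lev(A,0,63)
    for a in np.linspace(A,B,9)[1:]: p,Rt=lev(a,0,63); rel(p,Rt,p0=P0,R0=R0)
    print()
E
```

```text
[0.18, -0.0, -0.71] [0.0, 0.0, 0.0]
[0.39, 0.0, -1.41] [0.0, 0.0, 0.0]
[0.64, 0.0, -2.1] [0.0, 0.0, 0.0]
[0.92, 0.0, -2.78] [0.0, 0.0, 0.0]
[1.22, 0.0, -3.45] [0.0, 0.0, 0.0]
[1.56, 0.0, -4.1] [0.0, 0.0, 0.0]
[1.93, 0.0, -4.73] [0.0, 0.0, 0.0]
[2.33, 0.0, -5.35] [0.0, 0.0, 0.0]

[0.43, -0.0, -0.61] [0.0, 0.0, 0.0]
[0.9, -0.0, -1.2] [0.0, 0.0, 0.0]
[1.39, -0.0, -1.77] [0.0, 0.0, 0.0]
[1.9, 0.0, -2.32] [0.0, 0.0, 0.0]
[2.44, -0.0, -2.84] [0.0, 0.0, 0.0]
[3.01, 0.0, -3.33] [0.0, 0.0, 0.0]
[3.59, 0.0, -3.8] [0.0, 0.0, 0.0]
[4.2, -0.0, -4.24] [0.0, 0.0, 0.0]

[0.63, -0.0, -0.41] [0.0, 0.0, 0.0]
[1.28, -0.0, -0.79] [0.0, 0.0, 0.0]
[1.94, -0.0, -1.14] [0.0, 0.0, 0.0]
[2.62, -0.0, -1.46] [0.0, 0.0, 0.0]
[3.31, -0.0, -1.75] [0.0, 0.0, 0.0]
[4.02, -0.0, -2.0] [0.0, 0.0, 0.0]
[4.74, 0.0, -2.22] [0.0, 0.0, 0.0]
[5.46, 0.0, -2.4] [0.0, 0.0, 0.0]
```

Emit:
jog_arm(targets=[[0.2,0,-0.7,0,0,0],[0.4,0,-1.4,0,0,0],[0.6,0,-2.1,0,0,0],[0.9,0,-2.8,0,0,0],[1.2,0,-3.4,0,0,0],[1.6,0,-4.1,0,0,0],[1.9,0,-4.7,0,0,0],[2.3,0,-5.3,0,0,0]])

```text
time_s: 14.9
position: [0.4964, 0.0855, 0.1819]
tool_rot: [[0.892, 0.04, 0.451], [0.034, -0.999, 0.021], [0.451, -0.004, -0.892]]
ft_force: [5.5, 5.7, 1.3]
grip_width: 0.0252
gripper_force: 60.5
```

```bash
python3 st.py
```

```text
14.9 lever est rad 0.7445973560107203 r 0.1602691469994594 ft [5.5 5.7 1.3] [ -6.  11. 105.   6.  38.  78.] pitch 63.18349157568734 w 0.025182116873613002
```

Emit:
jog_arm(targets=[[0.4,0,-0.6,0,0,0],[0.9,0,-1.2,0,0,0],[1.4,0,-1.8,0,0,0],[1.9,0,-2.3,0,0,0],[2.4,0,-2.8,0,0,0],[3.0,0,-3.3,0,0,0],[3.6,0,-3.8,0,0,0],[4.2,0,-4.2,0,0,0]])

```text
time_s: 15.57
position: [0.5138, 0.0859, 0.2369]
tool_rot: [[0.894, 0.04, 0.446], [0.035, -0.999, 0.021], [0.446, -0.003, -0.895]]
ft_force: [-1.4, 2.0, 0.2]
grip_width: 0.0252
gripper_force: 60.5
```

```bash
python3 st.py
```

```text
15.5667 lever est rad 0.38292224808509634 r 0.1603578277176759 ft [-1.4  2.   0.2] [-5.  9. 97.  5. 48. 80.] pitch 63.48989640155119 w 0.025189390395374413
```

Emit:
jog_arm(targets=[[0.6,0,-0.4,0,0,0],[1.3,0,-0.8,0,0,0],[1.9,0,-1.1,0,0,0],[2.6,0,-1.5,0,0,0],[3.3,0,-1.7,0,0,0],[4.0,0,-2.0,0,0,0],[4.7,0,-2.2,0,0,0],[5.2,0,-2.3,0,0,0]])

```text
time_s: 16.23
position: [0.5494, 0.0867, 0.2802]
tool_rot: [[0.895, 0.04, 0.443], [0.035, -0.999, 0.019], [0.444, -0.002, -0.896]]
ft_force: [-29.0, -6.6, 3.3]
grip_width: 0.0253
gripper_force: 62.1
```

Emit:
jog_arm(targets=[[0.2,0,-0.1,0,0,0],[0.3,0,-0.1,0,0,0],[0.3,0,-0.1,0,0,0],[0.3,0,-0.1,0,0,0]])

```text
time_s: 16.57
position: [0.5493, 0.0867, 0.2802]
tool_rot: [[0.898, 0.041, 0.438], [0.036, -0.999, 0.019], [0.438, -0.001, -0.899]]
ft_force: [-21.6, -4.7, 1.0]
grip_width: 0.0253
gripper_force: 61.9
```

```bash
python3 st.py
```

```text
16.5667 lever est rad 0.029509544587775216 r 0.15910328099705268 ft [-21.6  -4.7   1. ] [-5. 10. 87.  4. 57. 82.] pitch 64.02099158645105 w 0.025336455446460064
```

The lever is against its rest stop, so I'll ease the push, open and retreat.

Emit:
jog_arm(targets=[[-0.1,0,0,0,0,0],[-0.2,0,0,0,0,0],[-0.2,0,0,0,0,0]])

```text
time_s: 16.82
position: [0.549, 0.0867, 0.28]
tool_rot: [[0.896, 0.04, 0.441], [0.036, -0.999, 0.019], [0.442, -0.002, -0.897]]
ft_force: [-12.4, -3.2, -2.0]
grip_width: 0.0251
gripper_force: 60.6
```

Emit:
jog_arm(targets=[[0,0,0,0,0,0],[0,0,0,0,0,0],[0,0,0,0,0,0],[0,0,0,0,0,0],[0,0,-1,0,0,0],[0,0,-3,0,0,0],[0,0,-6,0,0,0],[0,0,-9,0,0,0]], hand=0.6)

```text
time_s: 17.48
position: [0.5096, 0.0854, 0.3633]
tool_rot: [[0.894, 0.041, 0.446], [0.035, -0.999, 0.021], [0.447, -0.003, -0.895]]
ft_force: [0.6, 0.1, 1.2]
grip_width: 0.051
gripper_force: 0.0
```

Emit:
jog_arm(targets=[[0,0,-2,0,0,0],[0,0,-5,0,0,0],[0,0,-8,0,0,0],[0,0,-8,0,0,0],[0,0,-8,0,0,0],[0,0,-8,0,0,0]])

```text
time_s: 17.98
position: [0.4745, 0.0837, 0.4332]
tool_rot: [[0.894, 0.04, 0.446], [0.035, -0.999, 0.02], [0.447, -0.003, -0.895]]
ft_force: [0.2, 0.1, 0.1]
grip_width: 0.0508
gripper_force: 0.0
```

```bash
python3 - <<'E'
from g import *
A=env.get_image("side"); B=env.get_image("top")
P=cloud(B);r=env.regions_of("top","lever_grip")
for x in r[:2]:
    q=P[x["pixels"]]; q=q[q[:,2]>.25]; print(x["score"],len(q),len(q) and (q[:,0].min(),q[:,2].max(),q.mean(0)))
a=A["frame"][130:310,220:390]; b=B["frame"][110:290,230:400]
cv2.imwrite("pics/l3.png",cv2.resize(np.hstack([a,b])[:,:,::-1],None,fx=2.3,fy=2.3,interpolation=cv2.INTER_CUBIC))
E
python3 st.py
```

```text
0.94 336 (np.float64(0.5227050685552705), np.float64(0.3237716702967932), array([0.54815971, 0.08388234, 0.30694961]))
0.39 0 0
18.1333 lever est rad -0.1104027892724817 r 0.3256154945241791 ft [ 0.3  0.1 -0.7] [-6. -2. 76.  4. 80. 82.] pitch 63.55858877887751 w 0.051529175589839396
```

View pics/l3.png

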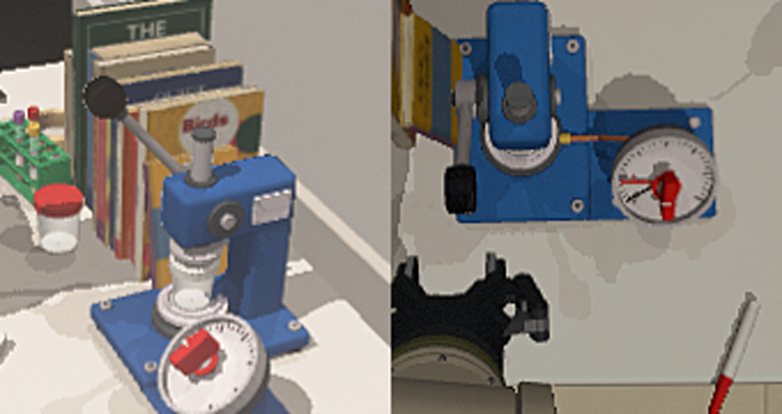

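The lever is back at rest at (103,97). The red pointer stays at 9 o'clock, with the black needle back at zero. The cup stands upright in its place, and the robot is clear of everything.

```bash
python3 -c "
from rig import env
print(env.close_job())"
```

```text
the job is handed in; nothing more can be done
None
```

The job is handed in with no verdict returned: I turned the red pointer back to its zero stop, pulled the lever to its lower stop, held it and eased it back to rest; the last pictures show the pointer at about 9 o'clock, the cup upright in its place and the arm clear.

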